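Set a garage spring bolt to its half-drawn hold

ROBOT

A 7-joint arm with a two-finger parallel gripper is mounted at the origin on the work surface. World frame = base frame: x ahead of the robot, y to its left, z up, the work surface at z = 0. Lengths are in m, angles in rad, forces in N, time in s.
With the tool pointing down it reaches from about 0.35 to 0.9 m from the base axis. Payload 8.1 kg.
Tool frame: the origin (TCP) lies midway between the tips of the shut fingers; the grasp point (between the pads) lies 19 mm behind it (bot.hold_point_z is the distance from the TCP to the grasp point, in m); z points along the fingers, y is the direction in which the jaws open and shut (so a half turn about z gives the same grasp; the last joint's range is limited). The gripper opens to 85 mm and grips with 20 to 120 N. Pads are 22 mm wide; open, the fingers measure 114 mm over their backs; the gripper's body (76 mm by 85 mm) begins 54 mm behind the grasp point. The pads swing forward as they close: fully open they stand 13 mm farther back than shut.
Start: joints at [1.168, 0.434, 0.025, 1.573, -0.012, 1.134, -0.075], TCP at [0.185, -0.597, 0.231] pointing down, gripper open.
Joint ranges: [-2.62, 2.62], [-0.44, 2.09], [-1.27, 1.32], [0.08, 2.57], [-1.32, 4.46], [0.12, 2], [-2.74, 2.74]. Speed limits (rad/s): [2.22, 2.22, 3.01, 3.01, 3.14, 3.14, 3.14].

INTERFACE

Orientations are given as a rotation vector (axis times angle).
In Python, from bench import bot gives the robot as it stands.
- The arm moves only by the tool play_rows, never from a script. Its argument "plan" is a list of rows, each a list of 3 entries, a list of its own where there are three numbers: the turn, a rotation vector about the tool's x, y, z in units of 0.15 rad (1.0 is 0.15 rad), then the shift along the tool's x, y, z in units of 0.05 m (1.0 is 0.05 m), then the closure, from 0 (fully open) to 1 (shut). A call has 1 to 20 rows; each row shifts and turns the pose as measured when the row begins, along the tool's axes as they then stand; what a row does not reach is not made up. A row lasts 1/8 s, in which the tool goes at most 62.5 mm and 10.7 degrees, less where a joint would pass 70% of its speed; a pose out of reach is approached as far as the arm can. A call with a number of a shift or a turn outside -1 to 1 is refused whole. A call with a gripper value outside its range is refused whole. The fingers move at their own pace and stop on an object; "newtons" is the grip in N (left out, the last holds). Time passes only in rows, so rows that do not move let the fingers close. It gives the time, the measured TCP pose, the force and the opening at its end, in the units of the state.
- bot.get_state(): the state, without advancing time (a new reading comes with each control period).
- bot.grab_frame(name): name is "side" or "top" or "wrist"; returns a dict with "color" (400x640x3 uint8, red, green, blue), "z_map" (400x640 float32, m along the optical axis (not along the pixel's ray), 0 where there is no reading), "vertical_fov" (degrees; the focal length in pixels is half the picture's height over the tangent of half this angle, whatever the lens; pixels are square), "cx", "cy" (the principal point, pixels), "world_from_camera" (4x4, takes a point from camera to world coordinates). Camera axes: x right, y down, z forward; pixel columns grow to the right and rows downward; lengths in m; the calibration is good to about 2 mm. A picture is of the moment at which its call begins.
- bot.sign_off(): hands the job in, once; it reports no verdict.
Trained networks look in the newest picture that a camera, given by its name, has taken for a name from the list of things; names that differ only in an ending like _2 or _b are one class to them, and where a whole thing is asked for, a point or a joint stands for the part that bears it (a point fixed in the world has none). Each returns a list of dicts, best first, with "p" (0 to 1); they miss things now and then, are a little off and sometimes report something else, mostly with a low value. They report only what shows in the picture. A call takes as long as a camera call.
- bot.look_for(camera, thing): "location" ([x, y, z] in m, in world coordinates, good to about 4 mm: the middle of the surface that is visible of it).
The state is a dict: "t": time; "joint_pos": joint angles; "joint_velocities": joint speeds; "effort": joint torques, N m; "position": TCP position; "eef_rot": TCP orientation; "ft_force": force on the tool from outside, world axes, zero at the start; "torque": the same for the moment, N m; "opening": finger opening in m.
Only numpy, scipy, OpenCV 4.12 (cv2) and the standard library are available. Lean on these libraries where they do the work, as an engineer would, in place of code of your own. Each camera call takes 0.05 s, during which the arm holds its last target.

TASK

Two spring bolts on wooden blocks are being readied for fitting to the garage door: one is already held half-drawn by its stop pin, the other is still shot fully out. With closed fingers, push the front of the upright tab of the shot-out bolt back along its bar until the stop pin has dropped behind the tooth, then let go so that the bolt springs back against the pin and stays half-drawn like its neighbour. Only push the tab: do not pinch it or touch its back, do not touch the pin knobs, lift nothing, and leave the neighbour and the things lying about as they are.

Things in the scene. Friction and masses are not known exactly. Their poses are not given: they have to be found in the camera images.
- block_a: fixed wooden block, 285 x 90 x 20 mm, under spring bolt a. THE BOLT TO SET: at the start it is shot fully out (joint 0). Origin: on the table, under the tab's front face as it stands when fully out. +x is the way to push the tab (the bolt draws back), +y across, z up. The block spans x -85 to +200 mm
- bolt_a (a joint): draw of bolt a along its block's +x, m: 0 fully out, 0.056 at its end stop (harmless). A spring pushes it out: 4 N at 0, 8 N at 0.028, 12 N at 0.056, 3 N more on the ramp. Past about 0.029 the stop pin, lifted by a toothed ramp on the bar, drops behind the tooth; the released bolt then comes back only to 0.028 and stays; let go earlier, it returns to 0
- tab_face_a (a point): centre of the front face of bolt a's upright steel tab (moves with the bolt). The face looks along the block's -x, is 50 mm wide and spans heights 40 to 86 mm above the table; this point is at 66 mm. The tab is 10 mm thick
- nose_a (a point): front end of bolt a's flat steel bar, 135 mm in front (-x) of the tab's face. The bar is 24 mm wide, its top 40 mm above the table; a keeper strap, 38 mm wide, fixed to the block, crosses it at block x -71 to -53 mm, its top at 47 mm
- tab_back_a (a point): centre of the back face of bolt a's tab (moves with the bolt), 10 mm behind the front face; a small rib stands low behind it. The rear 6 mm of the tab is what a pinching grip would touch: not to be touched
- pin_a (a joint): lift of the stop pin of bolt a, m: 0 down; about 0.010 as the tooth passes under it; it springs down by itself. It stands in a fixed steel bridge at block x 99 to 166 mm, 42 mm wide, top 65 mm above the table
- pin_knob_a (a point): centre of the top of the round steel knob, 20 mm across, on top of bolt a's stop pin; pulling it would free the bolt; not to be touched. It stands on the block's axis 125 mm in +x of the block's origin, 84 mm above the table when down
- block_b: fixed wooden block, 285 x 90 x 20 mm, under spring bolt b. THE NEIGHBOUR, same make: it is already held half-drawn (joint 0.028) and stays so. Origin: on the table, under the tab's front face as it stands when fully out. +x is the way to push the tab (the bolt draws back), +y across, z up. The block spans x -85 to +200 mm
- bolt_b (a joint): draw of bolt b along its block's +x, m: 0 fully out, 0.056 at its end stop (harmless). A spring pushes it out: 4 N at 0, 8 N at 0.028, 12 N at 0.056, 3 N more on the ramp. Past about 0.029 the stop pin, lifted by a toothed ramp on the bar, drops behind the tooth; the released bolt then comes back only to 0.028 and stays; let go earlier, it returns to 0
- tab_face_b (a point): centre of the front face of bolt b's upright steel tab (moves with the bolt). The face looks along the block's -x, is 50 mm wide and spans heights 40 to 86 mm above the table; this point is at 66 mm. The tab is 10 mm thick
- nose_b (a point): front end of bolt b's flat steel bar, 135 mm in front (-x) of the tab's face. The bar is 24 mm wide, its top 40 mm above the table; a keeper strap, 38 mm wide, fixed to the block, crosses it at block x -71 to -53 mm, its top at 47 mm
- tab_back_b (a point): centre of the back face of bolt b's tab (moves with the bolt), 10 mm behind the front face; a small rib stands low behind it. The rear 6 mm of the tab is what a pinching grip would touch: not to be touched
- pin_b (a joint): lift of the stop pin of bolt b, m: 0 down; about 0.010 as the tooth passes under it; it springs down by itself. It stands in a fixed steel bridge at block x 99 to 166 mm, 42 mm wide, top 65 mm above the table
- pin_knob_b (a point): centre of the top of the round steel knob, 20 mm across, on top of bolt b's stop pin; pulling it would free the bolt; not to be touched. It stands on the block's axis 125 mm in +x of the block's origin, 84 mm above the table when down
- oil_can: grey oil can with a tapering spout, 44 mm across, 100 mm tall, standing close beside bolt a's block (origin at its underside; bystander)
- screw_jar: small clear jar with a steel cap, 44 mm across, 60 mm tall, standing close beside bolt a's block (origin at its underside; bystander)
- tape_measure: black tape measure, 62 x 32 x 60 mm, standing close beside bolt b's block (origin at its underside; bystander)
- screw_box: small cardboard box of screws, 70 x 45 x 35 mm, close beside bolt b's block (origin at its underside; bystander)
- screwdriver: screwdriver with a yellow handle, lying on the table to the robot's right (origin at its underside; bystander)
- torch: black hand torch 135 mm long, lying to the robot's left (origin at its underside; bystander)
- door_hinge: brass door hinge, 100 x 80 x 10 mm, lying flat between the two blocks (origin at its underside; bystander)

How it is judged:
By the outcome, as a careful person would: the job done as asked, in the order asked, and still so for the second after the job is handed in, with the robot touching nothing.
It also fails if it takes over 35 s, if anything falls off the work surface, if the arm or the gripper's body presses on something with over 40 N, if the wrist force passes 120 N, or if a joint passes its speed limit or range.

## Working session

There is one attempt and no reset: what is moved stays moved. The work goes in short steps, Python scripts to look and compute and a tool call to move; the robot and the scene stay as the last step left them, time stands still between calls to the robot, and variables do not carry over. Pictures are saved under pics/ and viewed, and the job is handed in when it is done.

Besides the shell and the picture viewer there is one more tool, called after "Request:" as name(argument=value, ...), one argument or row to a line, values as JSON. play_rows: Moves the arm, as the interface text tells. Shifts and turns lie within -1 to 1; 1 stands for 0.05 m of shift or 0.15 rad of turn. Its arguments: {"type":"object","properties":{"plan":{"type":"array"},"newtons":{"type":"number"}},"required":["plan"]}

```bash
mkdir -p pics; ls; python3 - <<'E'
from bench import bot
import cv2
s=bot.get_state();print({k:s[k] for k in('t','position','eef_rot','ft_force','opening')})
for c in('side','top'):
    f=bot.grab_frame(c);cv2.imwrite(f'pics/{c}0.png',f['color'][:,:,::-1])
    for n in('block_a','tab_face_a','nose_a','pin_knob_a','oil_can','screw_jar','tape_measure'):
        for d in bot.look_for(c,n)[:3]: print(c,n,round(d['p'],2),[round(float(v),3) for v in d['location']])
E
```

```text
pics
{'t': 0.0, 'position': array([ 0.184377  , -0.59666663,  0.2305297 ]), 'eef_rot': array([-3.10486479e+00, -4.68804961e-01,  5.65846665e-04]), 'ft_force': array([ 0.47467852,  0.13392004, -0.65089426]), 'opening': 0.08542850789179503}
side block_a 0.92 [0.572, -0.221, 0.026]
side block_a 0.65 [0.531, 0.274, 0.02]
side block_a 0.54 [0.422, 0.002, 0.006]
side tab_face_a 0.58 [0.504, 0.255, 0.037]
side nose_a 0.63 [0.504, 0.257, 0.042]
side nose_a 0.58 [0.552, -0.209, 0.042]
side pin_knob_a 0.75 [0.549, -0.209, 0.041]
side pin_knob_a 0.52 [0.594, 0.27, 0.082]
side oil_can 0.54 [0.636, -0.135, 0.047]
side screw_jar 0.63 [0.46, -0.274, 0.035]
side tape_measure 0.9 [0.494, 0.359, 0.045]
top block_a 0.6 [0.586, -0.236, 0.025]
top block_a 0.59 [0.52, 0.245, 0.019]
top tab_face_a 0.84 [0.491, 0.249, 0.041]
top nose_a 0.88 [0.493, 0.247, 0.038]
top nose_a 0.6 [0.541, -0.218, 0.041]
top pin_knob_a 0.54 [0.586, -0.238, 0.024]
top pin_knob_a 0.27 [0.523, 0.251, 0.025]
top oil_can 0.48 [0.627, -0.148, 0.063]
top screw_jar 0.51 [0.464, -0.275, 0.061]
top tape_measure 0.61 [0.498, 0.34, 0.059]
```

View pics/side0.png

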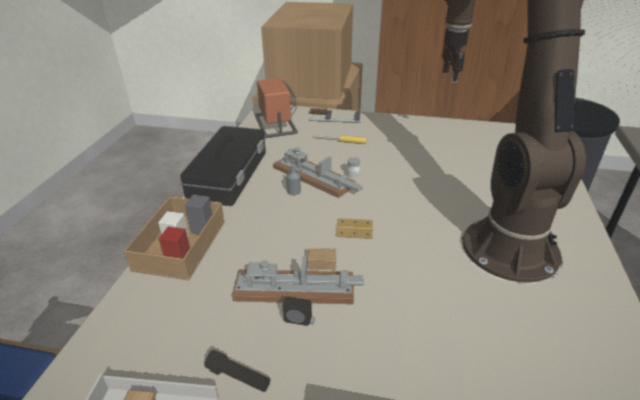

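View pics/top0.png

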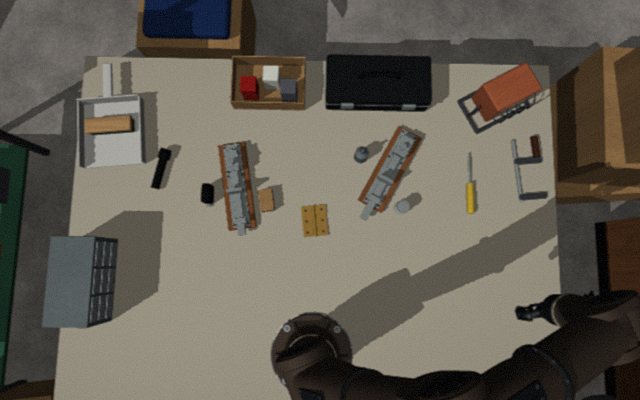

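Block a is the right-hand one (oil can at about (361,154) and jar at (403,206) in the top view). Next I fit its pose from depth.

```bash
cat > h.py <<'E'
import numpy as np,cv2
def cloud(f):
    z=f['z_map'];h,w=z.shape;F=h/2/np.tan(np.radians(f['vertical_fov'])/2)
    v,u=np.mgrid[:h,:w];P=np.stack([(u-f['cx'])/F*z,(v-f['cy'])/F*z,z],-1)
    T=f['world_from_camera'];return P@T[:3,:3].T+T[:3,3]
E
python3 - <<'E'
from bench import bot
from h import *
for c in('top','side'):
    f=bot.grab_frame(c);P=cloud(f);P[f['z_map']==0]=np.nan
    im=f['color'][:,:,::-1]
    box=(340,115,440,225) if c=='top' else (255,135,380,205)
    x0,y0,x1,y1=box
    cv2.imwrite(f'pics/{c}1.png',cv2.resize(im[y0:y1,x0:x1],None,fx=5,fy=5,interpolation=cv2.INTER_CUBIC))
    R=P[y0:y1,x0:x1].reshape(-1,3);R=R[~np.isnan(R[:,0])]
    np.save(f'{c}.npy',R)
    m=(R[:,2]>.013)&(R[:,2]<.03);
    print(c,m.sum(),cv2.minAreaRect(R[m][:,:2].astype(np.float32)))
    m=(R[:,2]>.053)
    for p in R[m]: print(np.round(p,3),end=' ')
    t=R[R[:,2]<.01];print('table',np.median(t[:,2]))
E
```

```text
top 1514 ((0.6021618843078613, -0.22555361688137054), (0.20046943426132202, 0.2965259253978729), 76.78966522216797)
[ 0.7   -0.28   0.067] [ 0.698 -0.278  0.063] [ 0.698 -0.281  0.063] [ 0.699 -0.284  0.062] [ 0.698 -0.287  0.065] [ 0.694 -0.277  0.067] [ 0.695 -0.281  0.061] [ 0.696 -0.285  0.058] [ 0.695 -0.288  0.062] [ 0.694 -0.29   0.066] [ 0.696 -0.294  0.06 ] [ 0.69  -0.274  0.067] [ 0.691 -0.277  0.064] [ 0.691 -0.28   0.065] [ 0.691 -0.283  0.067] [ 0.691 -0.287  0.065] [ 0.692 -0.29   0.063] [ 0.691 -0.293  0.067] [ 0.693 -0.298  0.058] [ 0.691 -0.299  0.068] [ 0.688 -0.274  0.063] [ 0.688 -0.278  0.063] [ 0.689 -0.281  0.062] [ 0.688 -0.284  0.066] [ 0.688 -0.287  0.063] [ 0.687 -0.29   0.068] [ 0.687 -0.293  0.068] [ 0.688 -0.297  0.065] [ 0.687 -0.299  0.068] [ 0.689 -0.304  0.061] [ 0.688 -0.306  0.065] [ 0.685 -0.271  0.063] [ 0.684 -0.274  0.065] [ 0.684 -0.277  0.066] [ 0.683 -0.279  0.071] [ 0.685 -0.284  0.063] [ 0.684 -0.287  0.067] [ 0.684 -0.29   0.066] [ 0.684 -0.293  0.067] [ 0.685 -0.297  0.065] [ 0.684 -0.299  0.067] [ 0.686 -0.304  0.062] [ 0.685 -0.306  0.
[... 28227 characters left out ...]
0.06 ] [ 0.627 -0.135  0.061] [ 0.625 -0.137  0.06 ] [ 0.622 -0.138  0.06 ] [ 0.619 -0.139  0.059] [ 0.652 -0.129  0.058] [ 0.648 -0.129  0.059] [ 0.644 -0.126  0.061] [ 0.642 -0.131  0.058] [ 0.639 -0.13   0.059] [ 0.636 -0.132  0.058] [ 0.632 -0.129  0.06 ] [ 0.63 -0.13  0.06] [ 0.627 -0.131  0.06 ] [ 0.624 -0.132  0.06 ] [ 0.621 -0.135  0.058] [ 0.618 -0.136  0.058] [ 0.651 -0.126  0.056] [ 0.645 -0.127  0.057] [ 0.642 -0.128  0.056] [ 0.639 -0.131  0.055] [ 0.635 -0.126  0.058] [ 0.632 -0.127  0.058] [ 0.63  -0.13   0.056] [ 0.627 -0.133  0.055] [ 0.624 -0.133  0.055] [ 0.621 -0.133  0.055] [ 0.644 -0.126  0.053] [ 0.638 -0.125  0.055] [ 0.636 -0.128  0.053] table -0.00013936407805442697
```

```bash
cat >> h.py <<'E'
from scipy.spatial.transform import Rotation as Ro
def pose(a):
    tab,kn=a; d=kn-tab; yaw=np.arctan2(d[1],d[0]); return tab,kn,yaw,np.linalg.norm(d)
E
python3 - <<'E'
from bench import bot
from h import *
for c in('top','side'):
    R=np.load(c+'.npy')
    T=R[(R[:,2]>.079)&(R[:,0]<.6)&(R[:,0]>.52)]
    K=R[(R[:,2]>.079)&(R[:,0]>.645)&(R[:,0]<.672)&(R[:,1]<-.2)]
    print(c,len(T),len(K),cv2.minAreaRect(T[:,:2].astype(np.float32)))
    t=np.array(cv2.minAreaRect(T[:,:2].astype(np.float32))[0]);k=K[:,:2].mean(0)
    print(*pose((T[:,:2].mean(0),k)))
    # bar+strap+bridge axis: points .034-.07 near line
    tab,_,yaw,_=pose((T[:,:2].mean(0),k));
    u=np.array([np.cos(yaw),np.sin(yaw)]);v=np.array([-u[1],u[0]])
    q=R[:,:2]-tab;X=q@u;Y=q@v
    B=R[(X<-.02)&(X>-.15)&(abs(Y)<.022)&(R[:,2]>.034)&(R[:,2]<.052)]
    q=B[:,:2]-tab;print('bar x',(q@u).min()-.005,'y',np.polyfit(q@u,q@v,1))
E=0
s=bot.get_state();print(Ro.from_rotvec(s['eef_rot']).as_matrix().round(3))
E
```

```text
top 56 26 ((0.5511271357536316, -0.22293521463871002), (0.04871125891804695, 0.0112692816182971), 61.71395492553711)
[ 0.55045032 -0.22300969] [ 0.65745576 -0.27862141] -0.479290459700976 0.12059364736443962
bar x -0.14441685490438044 y [-0.01596247  0.00032371]
side 50 21 ((0.5514826774597168, -0.21961823105812073), (0.05086619034409523, 0.014001110568642616), 58.60879135131836)
[ 0.55204842 -0.21905346] [ 0.65812294 -0.27599795] -0.49267940379454417 0.1203930120799137
bar x -0.14551475710992484 y [0.01009837 0.00122617]
[[ 0.955  0.295  0.   ]
 [ 0.295 -0.955 -0.   ]
 [-0.     0.    -1.   ]]
```

View pics/top1.png

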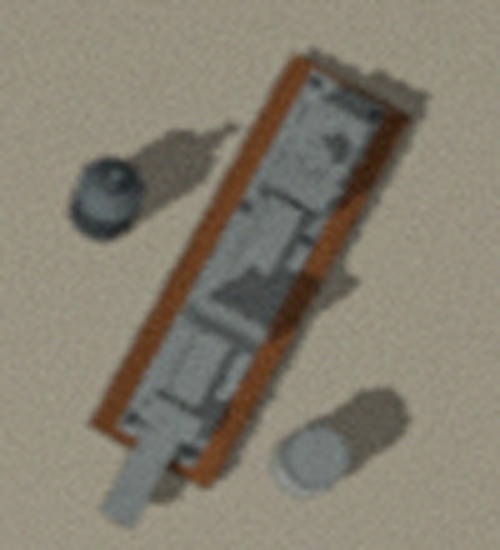

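Request:
play_rows(
  plan=[
    [[0, 0, 1], [0, 0, 0], 1],
    [[0, 0, 1], [0, 0, 0], 1],
    [[0, 0, 1], [0, 0, 0], 1],
    [[0, 0, 1], [0, 0, 0], 1],
    [[0, 0, 1], [0, 0, 0], 1],
    [[0, 0, 0.23], [0, 0, 0], 1],
    [[0, 0, 0], [0, 0, 0], 1],
  ],
  newtons=40,
)

```text
t: 1.78
position: [0.1846, -0.5971, 0.2314]
eef_rot: [3.041, -0.787, 0.0]
ft_force: [-0.1, -0.5, -0.2]
opening: 0.0002
```

Request:
play_rows(
  plan=[
    [[0, 0, 0], [0.19, -0.9, 0.1], 1],
    [[0, 0, 0], [0.19, -0.9, 0.1], 1],
    [[0, 0, 0], [0.19, -0.9, 0.1], 1],
    [[0, 0, 0], [0.19, -0.9, 0.1], 1],
    [[0, 0, 0], [0.19, -0.9, 0.1], 1],
    [[0, 0, 0], [0.19, -0.9, 0.1], 1],
    [[0, 0, 0], [0.19, -0.9, 0.1], 1],
    [[0, 0, 0], [0.19, -0.9, 0.1], 1],
    [[0, 0, 0], [0, 0, 0], 1],
  ],
)

```text
t: 2.9
position: [0.4303, -0.3099, 0.1905]
eef_rot: [3.048, -0.75, 0.005]
ft_force: [0.2, -1.0, 0.1]
opening: 0.0001
```

```bash
cat > g.py <<'E'
from bench import bot
from h import *
def rep(goal=None):
    s=bot.get_state();R=Ro.from_rotvec(s['eef_rot']).as_matrix();p=s['position']
    y=-.485;u=np.array([np.cos(y),np.sin(y)]);v=np.array([-u[1],u[0]]);o=np.array([.5466,-.2187])
    q=p[:2]-o
    print('t',s['t'],'blockxy',(q@u).round(4),(q@v).round(4),'z',p[2].round(4),'F',s['ft_force'].round(1),'open',round(s['opening'],4))
    print('toolx yaw',np.arctan2(R[1,0],R[0,0]).round(3),'tilt z',R[:,2].round(3))
    if goal is not None:
        g=np.r_[o+u*goal[0]+v*goal[1],goal[2]];print('units',((g-p)@R/.05).round(2))
    return s
E
python3 -c "
from g import *
rep((-.04,0,.15))"
```

```text
t 2.9 blockxy -0.0604 -0.1349 z 0.1905 F [ 0.2 -1.   0.1] open 0.0001
toolx yaw -0.483 tilt z [ 0.002 -0.004 -1.   ]
units [ 0.41 -2.7   0.81]
```

Request:
play_rows(
  plan=[
    [[0, 0, 0], [0.12, -0.7, 0.2], 1],
    [[0, 0, 0], [0.12, -0.7, 0.2], 1],
    [[0, 0, 0], [0.12, -0.7, 0.2], 1],
    [[0, 0, 0], [0.12, -0.65, 0.2], 1],
    [[0, 0, 0], [0, 0, 0], 1],
  ],
)

```text
t: 3.52
position: [0.5163, -0.2015, 0.1502]
eef_rot: [3.047, -0.741, 0.009]
ft_force: [-0.7, 0.1, -0.8]
opening: 0.0003
```

```bash
python3 -c "
from g import *
rep((-.04,0,.057))
f=bot.grab_frame('wrist');cv2.imwrite('pics/w2.png',f['color'][:,:,::-1])
f=bot.grab_frame('side');cv2.imwrite('pics/s2.png',cv2.resize(f['color'][100:240,230:450,::-1],None,fx=3.5,fy=3.5))
for n in ('tab_face_a','pin_knob_a'):
  for d in bot.look_for('wrist',n)[:2]: print(n,d)
"
```

```text
t 3.525 blockxy -0.0348 0.0011 z 0.1502 F [-0.7  0.1 -0.8] open 0.0003
toolx yaw -0.477 tilt z [ 0.004 -0.007 -1.   ]
units [-0.12  0.01  1.86]
tab_face_a {'location': [0.4627, 0.2324, 0.0343], 'p': 0.79}
tab_face_a {'location': [0.5682, -0.2371, 0.0436], 'p': 0.71}
pin_knob_a {'location': [0.4912, 0.1388, 0.0382], 'p': 0.49}
```

View pics/w2.png

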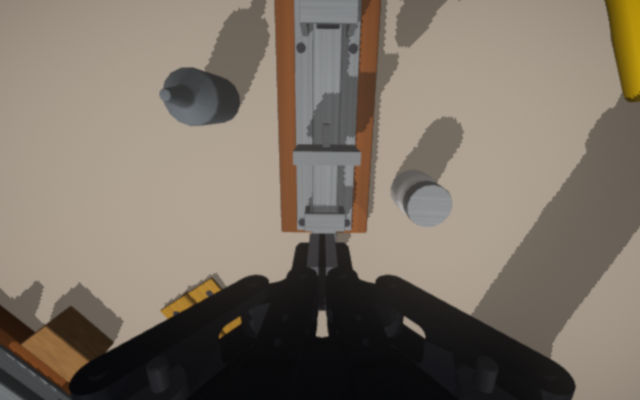

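View pics/s2.png

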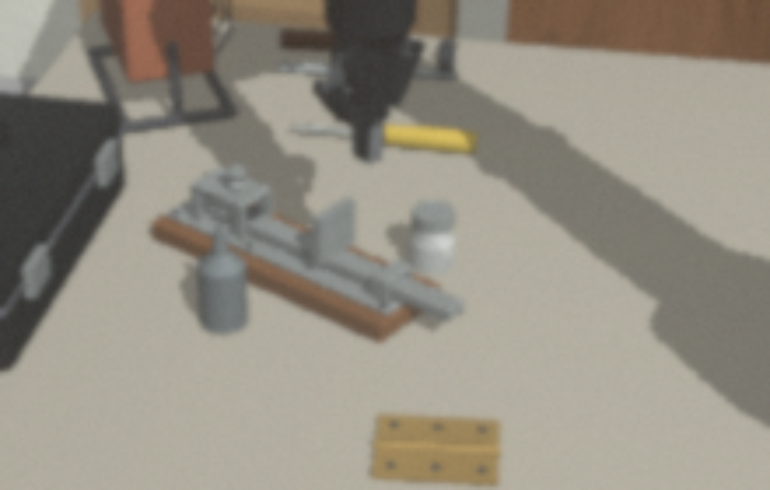

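The wrist view shows the closed fingers centred (column ~322) on the tab (column ~327), in front of its face; the jar at (428,203) and the can are clear. I'll descend.

Request:
play_rows(
  plan=[
    [[0, 0, 0], [-0.06, 0, 0.6], 1],
    [[0, 0, 0], [-0.06, 0, 0.6], 1],
    [[0, 0, 0], [0, 0, 0.4], 1],
    [[0, 0, 0], [0, 0, 0.2], 1],
    [[0, 0, 0], [0, 0, 0], 1],
  ],
)

```text
t: 4.35
position: [0.5085, -0.2102, 0.0616]
eef_rot: [3.037, -0.761, 0.018]
ft_force: [0.1, -0.8, 1.2]
opening: -0.0001
```

```bash
python3 -c "
from g import *
rep((-.015,0,.056))
f=bot.grab_frame('side');cv2.imwrite('pics/s3.png',cv2.resize(f['color'][120:220,250:380,::-1],None,fx=5,fy=5))
"
```

```text
t 4.35 blockxy -0.0376 -0.0102 z 0.0616 F [ 0.1 -0.8  1.2] open -0.0001
toolx yaw -0.491 tilt z [ 0.009 -0.013 -1.   ]
units [ 0.45 -0.21  0.12]
```

View pics/s3.png

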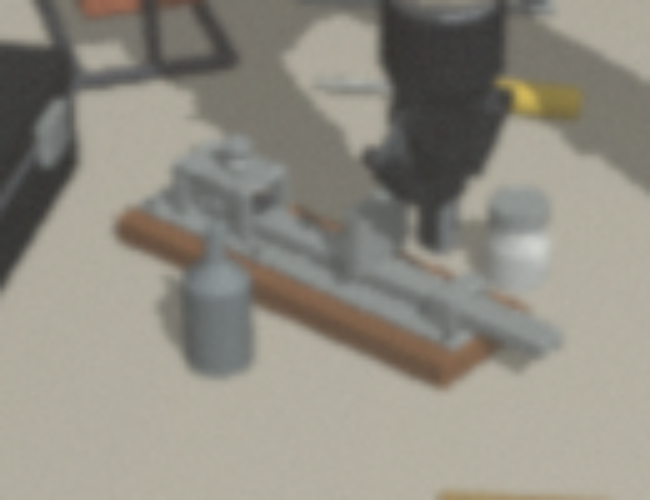

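The fingers are in front of the tab but drifted 10 mm toward the jar side. I'll centre them, then approach.

Request:
play_rows(
  plan=[
    [[0, 0, 0], [0, -0.22, 0.08], 1],
    [[0, 0, 0], [0, 0, 0], 1],
    [[0, 0, 0], [0.2, 0, 0], 1],
    [[0, 0, 0], [0.15, 0, 0], 1],
    [[0, 0, 0], [0, 0, 0], 1],
  ],
)

```text
t: 5.03
position: [0.5332, -0.2092, 0.0605]
eef_rot: [3.037, -0.76, 0.026]
ft_force: [1.2, 0.6, 0.6]
opening: 0.0002
```

```bash
python3 -c "
from g import *
rep((.03,0,.056))
"
```

```text
t 5.025 blockxy -0.0163 0.0022 z 0.0605 F [1.2 0.6 0.6] open 0.0002
toolx yaw -0.49 tilt z [ 0.014 -0.014 -1.   ]
units [0.92 0.04 0.11]
```

Request:
play_rows(
  plan=[
    [[0, 0, 0], [0.2, 0, 0.05], 1],
    [[0, 0, 0], [0.2, 0, 0.05], 1],
    [[0, 0, 0], [0.2, 0, 0], 1],
    [[0, 0, 0], [0, 0, 0], 1],
  ],
)

```text
t: 5.52
position: [0.5513, -0.2193, 0.0535]
eef_rot: [3.041, -0.76, -0.008]
ft_force: [-4.8, 3.4, 3.4]
opening: 0.0002
```

```bash
python3 -c "
from g import *
rep((.028,0,.056))
"
```

```text
t 5.525 blockxy 0.0044 0.0016 z 0.0535 F [-4.8  3.4  3.4] open 0.0002
toolx yaw -0.49 tilt z [-0.007 -0.006 -1.   ]
units [ 0.47  0.03 -0.05]
```

Request:
play_rows(
  plan=[
    [[0, 0, 0], [0.2, 0, -0.02], 1],
    [[0, 0, 0], [0.2, 0, -0.02], 1],
    [[0, 0, 0], [0.2, 0, 0], 1],
    [[0, 0, 0], [0, 0, 0], 1],
  ],
)

```text
t: 6.02
position: [0.569, -0.2288, 0.0522]
eef_rot: [3.045, -0.76, -0.044]
ft_force: [-7.4, 3.6, 7.7]
opening: -0.0
```

```bash
python3 -c "
from g import *
rep((.028,0,.056))
f=bot.grab_frame('side');cv2.imwrite('pics/s4.png',cv2.resize(f['color'][120:220,250:380,::-1],None,fx=5,fy=5))
P=cloud(f);q=P[...,:2]-[.5466,-.2187];u=np.array([np.cos(-.485),np.sin(-.485)]);v=np.array([-u[1],u[0]])
X=q@u;Y=q@v;Z=P[...,2]
m=(abs(Y)<.014)&(X<-.075)&(X>-.16)&(Z>.033)&(Z<.046);print('nose x',np.sort(X[m])[:3], 'tab0 nose -.135')
m=(abs(Y)<.03)&(X>.02)&(X<.085)&(Z>.055)&(Z<.095);print('tab x',np.percentile(X[m],[5,50,95]))
"
```

```text
t 6.025 blockxy 0.0245 0.0015 z 0.0522 F [-7.4  3.6  7.7] open -0.0
toolx yaw -0.489 tilt z [-0.028  0.004 -1.   ]
units [ 0.07  0.03 -0.08]
nose x [-0.09907872 -0.09894482 -0.0985181 ] tab0 nose -.135
tab x [0.02060726 0.03634408 0.04829037]
```

View pics/s4.png

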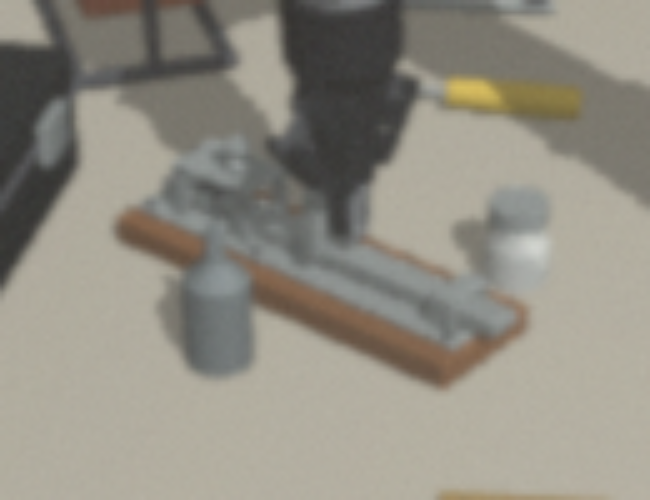

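The nose is now at about -0.099, so the draw is about 0.036, past the tooth. I'll push a little further for margin, then back off.

Request:
play_rows(
  plan=[
    [[0, 0, 0], [0.12, 0, 0], 1],
    [[0, 0, 0], [0, 0, 0], 1],
  ],
)

```text
t: 6.32
position: [0.5701, -0.2295, 0.0512]
eef_rot: [3.047, -0.759, -0.061]
ft_force: [-8.0, 5.9, 8.1]
opening: -0.0
```

Request:
play_rows(
  plan=[
    [[0, 0, 0], [-0.1, 0, 0], 1],
    [[0, 0, 0], [-0.15, 0, 0], 1],
    [[0, 0, 0], [-0.2, 0, 0], 1],
    [[0, 0, 0], [-0.25, 0, 0], 1],
    [[0, 0, 0], [0, 0, 0], 1],
  ],
)

```text
t: 6.95
position: [0.5365, -0.212, 0.0517]
eef_rot: [3.048, -0.76, -0.067]
ft_force: [-0.7, 0.9, -0.9]
opening: 0.0001
```

```bash
python3 -c "
from g import *
rep((-.03,0,.15))
f=bot.grab_frame('side');cv2.imwrite('pics/s5.png',cv2.resize(f['color'][120:220,250:380,::-1],None,fx=5,fy=5))
P=cloud(f);q=P[...,:2]-[.5466,-.2187];u=np.array([np.cos(-.485),np.sin(-.485)]);v=np.array([-u[1],u[0]])
X=q@u;Y=q@v;Z=P[...,2]
m=(abs(Y)<.014)&(X<-.075)&(X>-.16)&(Z>.033)&(Z<.046);print('nose x',np.sort(X[m])[:3])
"
```

```text
t 6.95 blockxy -0.012 0.0012 z 0.0517 F [-0.7  0.9 -0.9] open 0.0001
toolx yaw -0.489 tilt z [-0.042  0.01  -0.999]
units [-0.44  0.05 -1.95]
nose x [-0.10788206 -0.1073885  -0.1063985 ]
```

View pics/s5.png

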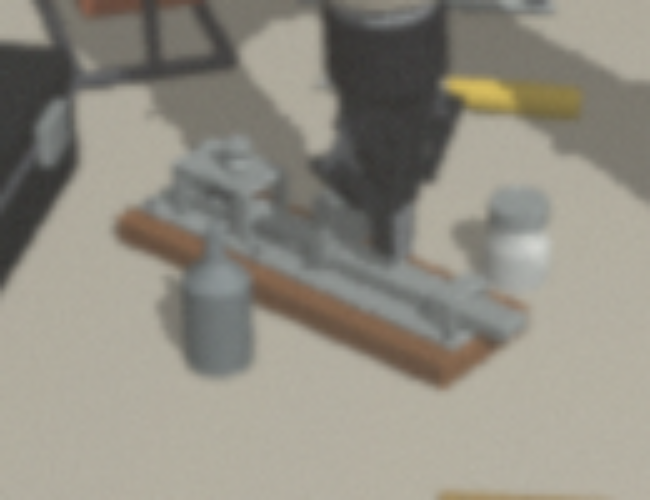

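The nose came back to -0.107, which is a draw of about 0.028, and it stays there clear of the fingers: latched. I'll retreat upward.

Request:
play_rows(
  plan=[
    [[0, 0, 0], [-0.1, 0, -0.3], 1],
    [[0, 0, 0], [-0.05, 0, -0.6], 1],
    [[0, 0, 0], [-0.05, 0, -0.8], 1],
    [[0, 0, 0], [-0.1, 0, -0.8], 1],
    [[0, 0, 0], [-0.6, 0, -0.3], 1],
    [[0, 0, 0], [-0.6, 0, 0], 1],
    [[0, 0, 0], [-0.6, 0, 0], 1],
    [[0, 0, 0], [0, 0, 0], 1],
  ],
)

```text
t: 8.0
position: [0.4501, -0.164, 0.2085]
eef_rot: [3.047, -0.761, -0.05]
ft_force: [1.3, -0.5, 0.4]
opening: 0.0002
```

```bash
python3 -c "
from g import *
rep()
for c,b in (('side',(100,330,220,380)),('top',(110,250,140,480))):
  f=bot.grab_frame(c)
  cv2.imwrite('pics/%s6.png'%c,cv2.resize(f['color'][b[0]:b[1],b[2]:b[3],::-1],None,fx=2.3,fy=2.3))
  P=cloud(f);q=P[...,:2]-[.5466,-.2187];u=np.array([np.cos(-.485),np.sin(-.485)]);v=np.array([-u[1],u[0]])
  X=q@u;Y=q@v;Z=P[...,2]
  m=(abs(Y)<.014)&(X<-.075)&(X>-.16)&(Z>.033)&(Z<.046);print(c,'nose x',np.sort(X[m])[:3])
  m=(abs(Y)<.03)&(X>-.02)&(X<.085)&(Z>.08)&(Z<.095);print('tab mid',X[m].mean(),m.sum())
  m=(abs(Y)<.015)&(X>.11)&(X<.14)&(Z>.076)&(Z<.11);print('knob z',np.median(Z[m]))
"
```

```text
t 8.0 blockxy -0.1109 0.0034 z 0.2085 F [ 1.3 -0.5  0.4] open 0.0002
toolx yaw -0.49 tilt z [-0.031  0.007 -0.999]
side nose x [-0.10677547 -0.10544817 -0.10536925]
tab mid 0.033177410042320284 43
knob z 0.08266361376115744
top nose x []
tab mid nan 0
knob z 0.08380461109613413<string>:10: RuntimeWarning: Mean of empty slice.
  ret = ret.dtype.type(ret / rcount)
```

View pics/side6.png

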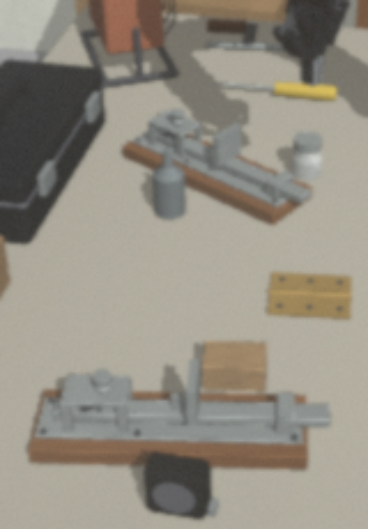

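View pics/top6.png

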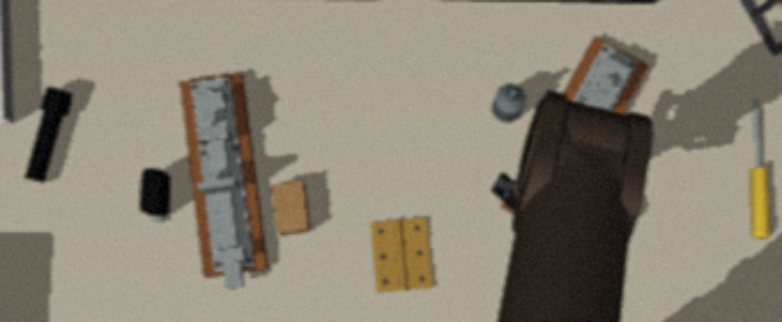

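The tab's middle is at 0.033, so the face is at 0.028. The pin is down with its knob at 83 mm, and nothing else has moved. Handing in.

```bash
python3 -c "
from bench import bot
print(bot.sign_off())"
```

```text
the job is handed in; nothing more can be done
None
```

Bolt a is set: its stop pin has dropped behind the tooth and it stays half-drawn like its neighbour. I pushed the front of the tab back with closed fingers to about 36 mm by camera, plus a couple of millimetres. I then backed off, raised the arm clear and handed the job in at about 8 s.

- **Final checks (side camera):** the tab face is at 28 mm of draw and the nose agrees at 28–29 mm. The pin is down, with its knob top at about 83 mm against the stated 84 mm. The side and top pictures showed the neighbour and the things lying about unmoved, judged by eye.
- **Forces:** in the readings at the end of each move, the wrist force stayed under about 13 N. With the bolt released it was back to about 1 N.
- **What disagreed or failed:** the arm blocked the top camera's view of the tab at the end, so the draw rests on the side camera alone. The network's tab and knob reports were unreliable, so I measured those from depth. On the way down the fingers drifted 10 mm sideways, and I centred them before touching anything.

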